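# Hold the dust collector's inspection flap at its set angle

### The arm

A 7-joint arm with a two-finger parallel gripper is mounted at the origin on the work surface. World frame = base frame: x ahead of the robot, y to its left, z up, the work surface at z = 0. Lengths are in m, angles in degrees, forces in N, time in s.
With the tool pointing down it reaches from about 0.425 to 0.875 m from the base axis. Payload 4.7 kg.
Tool frame: the origin (TCP) lies midway between the tips of the shut fingers; the grasp point (between the pads) lies 19 mm behind it; y points along the fingers, x is the direction in which the jaws open and shut, and the axes are right-handed (so a half turn about y gives the same grasp; the last joint's range is limited). The gripper opens to 87 mm and grips with 3 to 60 N. Pads are 19 mm wide; open, the fingers measure 117 mm over their backs; the gripper's body (75 mm by 190 mm) begins 51 mm behind the grasp point.
Start: joints at [-70.812, 18.392, -4.016, 83.108, 1.295, 78.541, -3.26], TCP at [0.205, 0.617, 0.223] pointing down, gripper open.
Joint ranges: [-163.93, 163.93], [-17.29, 119.83], [-79.2, 71.16], [3.27, 140.29], [-89.18, 269.18], [5.43, 117.66], [-154.24, 154.24]. Speed limits (degrees/s): [147.25, 147.25, 180, 180, 180, 180, 180].

### API

Orientations are given as [roll, pitch, yaw] about the fixed x, y, z axes, in that order (R = Rz(yaw) Ry(pitch) Rx(roll)).
In Python, from cell import env gives the robot as it stands.
- The arm moves only by the tool carry_out, never from a script. Its argument "targets" is a list of rows, each a list of 2 entries, a list of its own where there are three numbers: the shift along the tool's x, y, z in mm, then the turn, a rotation vector about the tool's x, y, z in degrees. A call has 1 to 12 rows; each row shifts and turns the commanded pose from where the row before left it, along the tool's axes as they then stand; what a row does not reach is not made up. A row lasts 1/10 s, in which the tool goes at most 50 mm and 8.59 degrees, less where a joint would pass 70% of its speed; a pose out of reach is approached as far as the arm can. A call with a gripper value outside its range is refused whole. "jaw" is the opening, from 0 (shut) to 1 (fully open), set as the call begins (left out, the last holds). The fingers move at their own pace and stop on an object; "squeeze" is the grip in N (left out, the last holds). Time passes only in rows, so rows that do not move let the fingers close. It gives the time, the measured TCP pose, the force and the opening at its end, in the units of the state.
- env.get_obs(): the state, without advancing time (a new reading comes with each control period).
- env.read_camera(name): name is "scene" or "top" or "wrist"; returns the picture (420x560x3 uint8, red, green, blue); there is no depth.
- env.get_calibration(name): a dict with "fx", "fy", "cx", "cy" (pixels), "D" ([k1, k2, p1, p2, k3] as OpenCV has them; the pictures are not rectified), "R" (3x3) and "t" (3): a world point X has camera coordinates R X + t; the wrist camera has in their place "hand_eye" (4x4, takes a point from camera to tool coordinates, whose origin is the TCP and whose axes are the tool frame's). Camera axes: x right, y down, z forward; pixel columns grow to the right and rows downward; lengths in m; the calibration is good to about 2 mm. A picture is of the moment at which its call begins: read the wrist's pose just before it. get_calibration takes no time and is no camera call.
- env.sign_off(): hands the job in, once; it reports no verdict.
Trained networks look in the newest picture that a camera, given by its name, has taken for a name from the list of things; names that differ only in an ending like _2 or _b are one class to them, and where a whole thing is asked for, a point or a joint stands for the part that bears it (a point fixed in the world has none). Each returns a list of dicts, best first, with "p" (0 to 1); they miss things now and then, are a little off and sometimes report something else, mostly with a low value. They report only what shows in the picture. A call takes as long as a camera call.
- env.outline_of(camera, label): "mask" (420x560 bool, what is visible of it) and "xy" ([column, row] in pixels, amid what is visible of it).
The state is a dict: "time_s": time; "qpos": joint angles; "joint_velocities": joint speeds; "effort": joint torques, N m; "tool_pos": TCP position; "tool_rot": TCP orientation; "force": force on the tool from outside, world axes, zero at the start; "wrist_torque": the same for the moment, N m; "grip_width": finger opening in m.
Only numpy, scipy, OpenCV 4.12 (cv2) and the standard library are available. Lean on these libraries where they do the work, as an engineer would, in place of code of your own. Each camera call takes 0.05 s, during which the arm holds its last target.

### The job

Get the bench dust collector ready for an inspection: first pull its catch drawer all the way out to its stop with the flap still shut, then lift the flap on its top by the bar until it lies parallel to the clamped reference arm beside it. Nothing keeps the flap up, so finish while still holding it there, steady, with the drawer left fully out; do not shift the reference arm or the loose items on the bench.

Things in the scene. Friction and masses are not known exactly. Their poses are not given: they have to be found in the camera images.
- collector: Grey sheet-metal bench dust collector fixed to the bench, case 260 (x) x 300 (y) x 120 mm high, a round blower behind it (its +x side). Origin: centre of the case's underside, on the bench. Its x axis points from the drawer front to the blower, y to its left, z up; yaw and place vary.
- drawer (a joint): The catch drawer in the collector's front (-x) face: 0 = shut, grows as it is pulled out along the collector's -x; hard stop at 0.100 m. Starts shut or up to 15 mm out. Slides with about 1.5 N of friction, and stays where it is left. The drawer front is 292 mm wide and flush with the case's front.
- drawer_handle (a point): Middle of the drawer's handle bar: a round steel bar 10 mm thick, 100 mm long along the collector's y, standing 42 mm out from the drawer front, 90 mm above the bench (30 mm below the top of the case). Moves with the drawer.
- flap (a joint): Angle (rad) of the flap on top of the case: 0 = shut and level, grows as its free edge is lifted; can reach 1.4. A 140 x 190 x 4 mm plate weighing 0.45 to 0.8 kg that falls shut when let go. It is hinged along its left (+y) side on an axis parallel to the collector's x, 130 mm to the left of the collector's origin and 126 mm above the bench; the free edge is on the right (-y).
- flap_handle (a point): Middle of the flap's handle: a round steel bar 10 mm thick, 80 mm long, parallel to the hinge, over the flap's free edge: 190 mm from the hinge axis along the plate and 40 mm above the plate's mid-plane. Shut: 166 mm above the bench, at x = -35, y = -60 mm in the collector's frame. Its axes turn with the flap: x along the bar and the hinge, y along the plate from free edge to hinge, z out of the plate's upper face. The bar may turn in a grip.
- flap_hinge (a point): Point on the hinge axis level with the middle of the handle; axes as for flap_handle.
- mark (a joint): Angle (rad) of the reference arm, counted like the flap's angle about the same hinge axis: the flap is right when its angle equals this one. Clamped at 0.60 to 0.95.
- mark_tip (a point): Free end of the reference arm: a slim flat steel bar 190 mm long, 14 mm wide, beside the flap's blower-side (+x) end, in front of a curved scale with tick lines. This point lies 200 mm from the hinge axis and 58 mm towards +x from the collector's origin; y axis along the arm towards the hinge.
- tube: Loose bystander: upright steel tube offcut, 50 mm diameter, 90 mm high, left of the collector. Origin at centre of its underside.
- wrench: Loose bystander: steel wrench 180 mm long lying on the bench right of the collector. Origin: centre of its underside.
- can: Loose bystander: metal can, 66 mm diameter, 120 mm high, right of the collector. Origin at centre of its underside.

How it is judged:
By the outcome, as a careful person would: the job done as asked, in the order asked, and still so for the second after the job is handed in, while the arm keeps its last pose, push and grip.
It also fails if it takes over 48 s, if anything falls off the work surface, if the arm or the gripper's body presses on something with over 40 N, if the wrist force passes 120 N, or if a joint passes its speed limit or range.

## Working session

There is one attempt and no reset: what is moved stays moved. The work goes in short steps, Python scripts to look and compute and a tool call to move; the robot and the scene stay as the last step left them, time stands still between calls to the robot, and variables do not carry over. Pictures are saved under pics/ and viewed, and the job is handed in when it is done.

Besides the shell and the picture viewer there is one more tool, called as name(argument=value, ...) on one line, values as JSON. carry_out: Moves the arm, as the interface text tells. Its arguments: {"type":"object","properties":{"targets":{"type":"array","items":{"type":"array"}},"jaw":{"type":"number"},"squeeze":{"type":"number"}},"required":["targets"]}

```bash
mkdir -p pics; ls; python3 - <<'E'
from cell import env
import cv2,json
o=env.get_obs();print(o)
for c in ["scene","top","wrist"]:
    im=env.read_camera(c);cv2.imwrite(f"pics/{c}0.png",im[:,:,::-1]);print(c,env.get_calibration(c))
E
```

```text
pics
{'time_s': 0.0, 'qpos': array([-70.8119714 ,  18.43803255,  -4.01528128,  83.17460042,
         1.29565922,  78.53871429,  -3.2605773 ]), 'joint_velocities': array([-0.08185362, -0.03363455, -0.0425155 ,  0.00252212, -0.00722396,
       -0.00321221,  0.00051295]), 'effort': array([-2.98444538e-04, -4.91285133e+01, -4.04126253e-01, -3.12529850e+01,
       -6.40522619e-02,  4.37783904e-02,  1.68005549e-04]), 'tool_pos': array([0.20484292, 0.61631183, 0.22147574]), 'tool_rot': array([-90.00636914,   0.10607197,  71.62102524]), 'force': array([-0.49931662, -0.5490657 ,  0.15424635]), 'wrist_torque': array([ 0.00887968, -0.00223209,  0.06074719]), 'grip_width': 0.08723271160223503}
scene {'fx': 389.38639612577794, 'fy': 389.38639612577794, 'cx': 278.79007487377754, 'cy': 214.74133883587527, 'D': array([-0.08053827,  0.        ,  0.        ,  0.        ,  0.        ]), 'R': array([[ 0.84126882,  0.54038496,  0.01583892],
       [ 0.34934375, -0.52103058, -0.77877216],
       [-0.4125842 ,  0.66068996, -0.62710689]]), 't': array([-0.51232367, -0.12988049,  1.17237504])}
top {'fx': 508.
[... 247 characters left out ...]
97e-01,  4.65800896e-03, -1.83047165e-01],
       [ 1.83105102e-01,  2.12127107e-02, -9.82864458e-01]]), 't': array([-0.00191635,  0.61917447,  0.98029656])}
wrist {'fx': 307.73760134797294, 'fy': 307.73760134797294, 'cx': 285.1480888253138, 'cy': 212.91968775632688, 'D': array([-0.04463946,  0.        ,  0.        ,  0.        ,  0.        ]), 'hand_eye': array([[ 9.99999855e-01, -2.56412732e-04,  4.73174857e-04,
        -5.50474093e-05],
       [-5.24151807e-04, -2.64559796e-01,  9.64369141e-01,
        -1.63230371e-01],
       [-1.22093482e-04, -9.64369249e-01, -2.64559892e-01,
         7.10724561e-02],
       [ 0.00000000e+00,  0.00000000e+00,  0.00000000e+00,
         1.00000000e+00]])}
```

View pics/scene0.png

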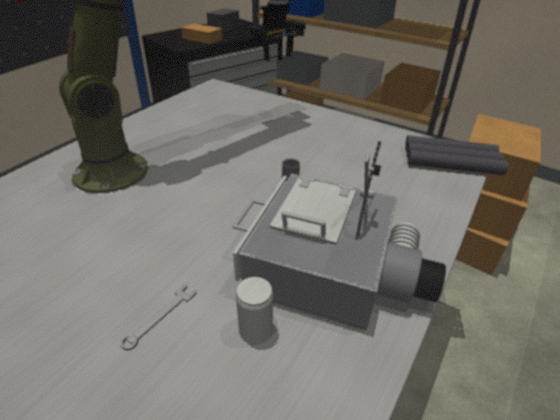

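View pics/top0.png

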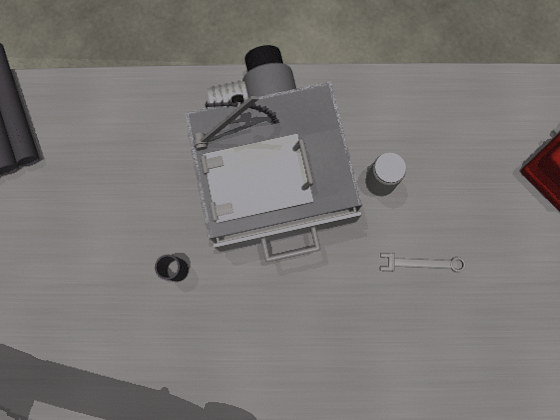

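View pics/wrist0.png

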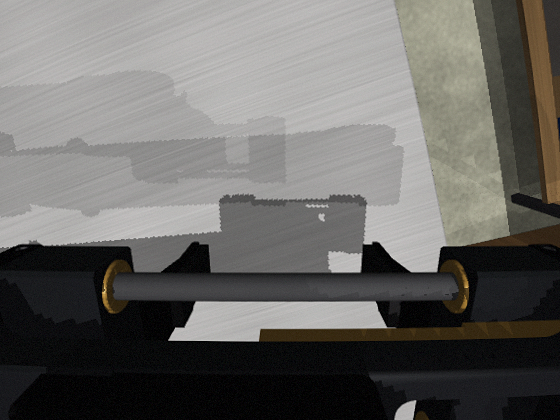

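```bash
python3 - <<'E'
import cv2
a=cv2.imread('pics/top0.png')[30:290,150:420];cv2.imwrite('pics/topz.png',cv2.resize(a,None,fx=2.3,fy=2.3,interpolation=cv2.INTER_CUBIC))
a=cv2.imread('pics/scene0.png')[135:335,220:450];cv2.imwrite('pics/scenez.png',cv2.resize(a,None,fx=3,fy=3,interpolation=cv2.INTER_CUBIC))
from cell import env
for c in ["top","scene"]:
  for l in ["drawer_handle","flap_handle","mark_tip","flap","mark","drawer","tube","can","wrench"]:
    for r in env.outline_of(c,l)[:1]:
        print(c,l,round(r['p'],2),r['xy'],r['mask'].sum())
print(env.get_obs()['time_s'])
E
```

```text
top drawer_handle 0.81 [287.4, 232.8] 2519
top flap_handle 0.58 [259.3, 177.1] 7096
top mark_tip 0.67 [236.0, 113.7] 604
top flap 0.59 [258.9, 177.7] 6990
top drawer 0.73 [287.6, 233.8] 2659
top tube 0.74 [165.8, 269.5] 526
top can 0.66 [385.9, 171.4] 1363
top wrench 0.73 [419.2, 263.6] 809
scene drawer_handle 0.88 [248.1, 222.6] 1085
scene flap_handle 0.63 [316.8, 209.2] 3597
scene mark_tip 0.7 [372.6, 172.3] 124
scene flap 0.77 [317.9, 210.7] 3545
scene mark 0.68 [369.6, 168.2] 120
scene drawer 0.94 [250.3, 225.2] 996
scene tube 0.65 [315.1, 207.2] 3424
scene can 0.92 [255.3, 308.6] 2088
scene wrench 0.97 [162.4, 310.5] 885
1.05
```

View pics/topz.png

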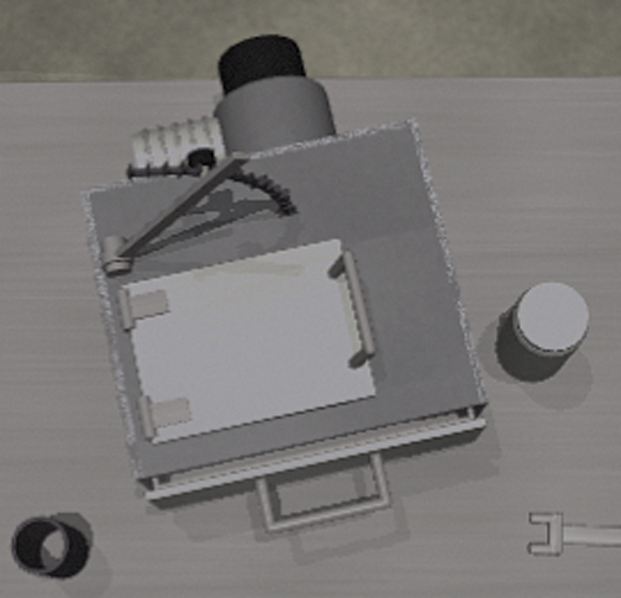

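View pics/scenez.png

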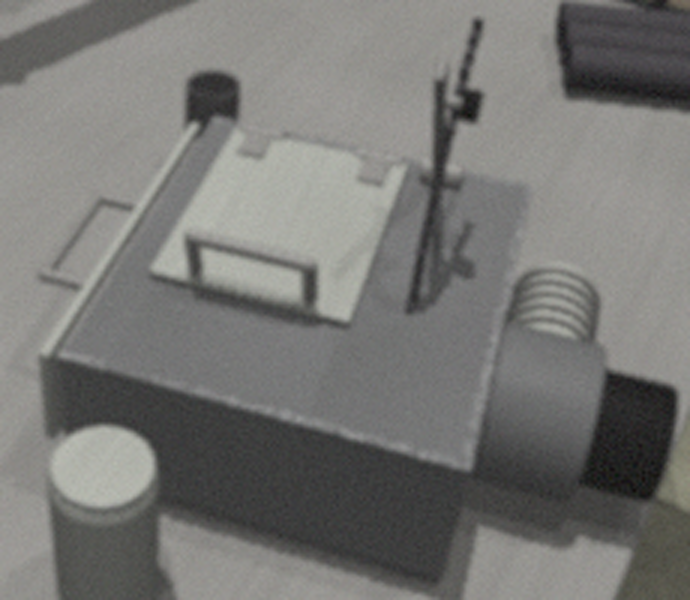

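```bash
cat > h.py <<'E'
import numpy as np,cv2
from scipy.optimize import least_squares
from scipy.spatial.transform import Rotation as Rn
from cell import env
C={c:env.get_calibration(c) for c in("top","scene","wrist")}
def proj(c,X,obs=None):
    k=C[c];X=np.atleast_2d(X).astype(float)
    if c=="wrist":
        he=k["hand_eye"];R=Rn.from_euler("xyz",obs["tool_rot"],degrees=True).as_matrix()
        Xt=(X-obs["tool_pos"])@R; P=(Xt-he[:3,3])@he[:3,:3]
        r=np.zeros(3);t=np.zeros(3)
    else: P=X@k["R"].T+k["t"]
    K=np.array([[k["fx"],0,k["cx"]],[0,k["fy"],k["cy"]],[0,0,1]])
    return cv2.projectPoints(P.reshape(-1,1,3),np.zeros(3),np.zeros(3),K,k["D"])[0].reshape(-1,2)
def c2w(p,X):
    X=np.atleast_2d(X);c,s=np.cos(p[2]),np.sin(p[2])
    return np.c_[p[0]+c*X[:,0]-s*X[:,1],p[1]+s*X[:,0]+c*X[:,1],X[:,2]]
def armpt(x,r,h,a): # point r from hinge along plate, h above
    return np.array([x,.130-r*np.cos(a)-0+h*np.sin(a),.126+r*np.sin(a)+h*np.cos(a)])
def zt(p): return (np.array(p,float)+.5)/2.3-.5+[150,30]
def zs(p): return (np.array(p,float)+.5)/3-.5+[220,135]
E
cat > fit.py <<'E'
from h import *
def model(q):
    p=q[:3];d=q[3];m=q[4]
    bl,br,fr,fl=[.13,.15,.12],[.13,-.15,.12],[-.13,-.15,.12],[-.13,.15,.12]
    hp,hm=[.005,-.06,.166],[-.075,-.06,.166]
    dl,dr=[-.172-d,.05,.09],[-.172-d,-.05,.09]
    t=armpt(.058,.2,0,m)
    top=[bl,br,fr,fl,hp,hm,dl,dr,t]; sc=[fr,br,bl,hm,hp,dl,dr,t]
    return np.r_[proj("top",c2w(p,top)),proj("scene",c2w(p,sc))]
obs=np.r_[[zt(x) for x in [(84,191),(416,122),(487,403),(137,477),(347,255),(370,353),(268,527),(388,498),(240,160)]],
 [zs(x) for x in [(62,357),(472,468),(526,183),(190,238),(316,263),(103,203),(45,275),(440,72)]]]
f=lambda q:(model(q)-obs).ravel()
s=least_squares(f,[.65,0,-.1,.01,.8],loss="soft_l1")
print(s.x,np.degrees(s.x[2]));print((model(s.x)-obs).round(1))
np.save("fit.npy",s.x)
E
python3 fit.py
```

```text
[0.71223168 0.01967445 0.21974506 0.01538991 0.90971607] 12.590464314138625
[[-2.   0.4]
 [-0.5 -1.7]
 [ 0.7 -0.4]
 [-0.4  1.8]
 [ 0.2  0.6]
 [-0.  -1.4]
 [ 1.2 -0.6]
 [-0.9  0.7]
 [ 0.9 -1.4]
 [-0.6 -0.4]
 [-0.7  0.2]
 [ 1.9  0.5]
 [ 0.4 -0.6]
 [-2.1  0.6]
 [-0.5 -1.7]
 [ 0.8 -0. ]
 [-0.1 -0.8]]
```

carry_out(targets=[[[-42,0,-42],[0,0,0]],[[-42,0,-42],[0,0,0]],[[-42,0,-42],[0,5,0]],[[-40,0,-44],[0,5,0]],[[-35,0,-45],[0,5,0]],[[-32,0,-47],[0,5,0]]], jaw=0.5, squeeze=30)

```text
time_s: 1.65
tool_pos: [0.3327, 0.3432, 0.2228]
tool_rot: [-90.0, -0.1, 51.4]
force: [1.5, 1.2, -0.7]
grip_width: 0.0482
```

```bash
cat >> h.py <<'E'
def dl(pos,rot):
    o=env.get_obs();R=Rn.from_euler("xyz",o["tool_rot"],degrees=True);T=Rn.from_euler("xyz",rot,degrees=True)
    print("t",o["time_s"],"pos",o["tool_pos"].round(4),"rot",o["tool_rot"].round(1),"q",o["qpos"].round(0),"F",o["force"].round(1))
    print("shift",(R.inv().apply(np.array(pos)-o["tool_pos"])*1000).round(1),"turn",np.degrees((R.inv()*T).as_rotvec()).round(1))
E
python3 - <<'E'
from h import *
f=np.load("fit.npy")
g=c2w(f[:3],[-.172-f[3],0,.2])[0];print(g)
dl(g,[-90,0,12.6])
E
```

```text
[ 0.52934793 -0.02117295  0.2       ]
t 1.65 pos [0.3327 0.3432 0.2228] rot [-90.   -0.1  51.4] q [-56.  -3.   6. 107.   0.  76.   2.] F [ 1.5  1.2 -0.7]
shift [-162.2   22.6 -381. ] turn [-0.  38.8  0.1]
```

carry_out(targets=[[[-18,2,-42],[0,0,0]],[[-18,2,-42],[0,0,0]],[[-18,2,-42],[0,0,0]],[[-18,2,-42],[0,0,0]],[[-18,2,-42],[0,0,0]],[[-18,2,-42],[0,0,0]],[[-18,2,-42],[0,0,0]],[[0,0,0],[0,7.7,0]],[[0,0,0],[0,7.7,0]],[[0,0,0],[0,7.7,0]],[[0,0,0],[0,7.7,0]],[[0,0,0],[0,7.7,0]]])

```text
time_s: 2.85
tool_pos: [0.4843, 0.0638, 0.2087]
tool_rot: [-90.0, -0.0, 12.8]
force: [-0.0, -0.5, 0.5]
grip_width: 0.0434
```

```bash
python3 - <<'E'
from h import *
f=np.load("fit.npy")
g=c2w(f[:3],[-.172-f[3],0,.2])[0]
dl(g,[-90,0,12.6])
o=env.get_obs();im=env.read_camera("wrist");im2=im[:,:,::-1].copy()
P=proj("wrist",c2w(f[:3],[[-.172-f[3],.05,.09],[-.172-f[3],-.05,.09],[-.13,.15,.12],[-.13,-.15,.12],[-.075,-.06,.166],[.005,-.06,.166]]),o);print(P.round(0))
for p in P: cv2.circle(im2,tuple(int(v) for v in p.round()),3,(0,0,255),1)
cv2.imwrite("pics/w1.png",im2)
E
```

```text
t 2.85 pos [0.4843 0.0638 0.2087] rot [-90.   -0.   12.8] q [-38.  -2.  27. 107.   1.  74.   2.] F [-0.  -0.5  0.5]
shift [ 25.1   8.7 -92.9] turn [-0.   0.2  0. ]
[[310. 250.]
 [307. 336.]
 [387. 148.]
 [360. 431.]
 [443. 401.]
 [530. 397.]]
```

View pics/w1.png

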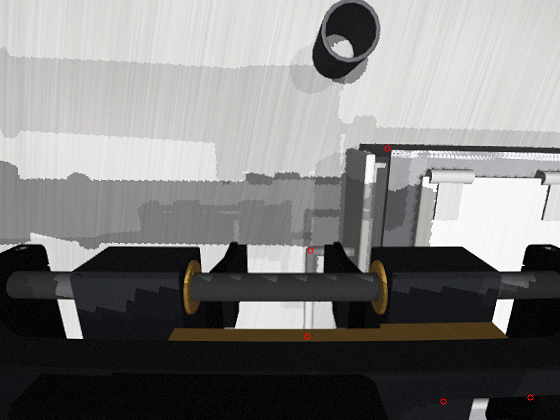

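carry_out(targets=[[[12,0,-40],[0,0,0]],[[13,0,-40],[0,0,0]],[[0,5,-13],[0,0,0]],[[0,20,0],[0,0,0]],[[0,0,0],[0,0,0]]], jaw=0.4)

```text
time_s: 3.4
tool_pos: [0.5281, -0.0216, 0.1815]
tool_rot: [-90.0, 0.2, 13.2]
force: [-1.3, 0.1, -0.7]
grip_width: 0.0349
```

```bash
python3 - <<'E'
from h import *
f=np.load("fit.npy")
g=c2w(f[:3],[-.172-f[3],0,.071])[0]
dl(g,[-90,0,12.6])
o=env.get_obs();im=env.read_camera("wrist");im2=im[:,:,::-1].copy()
P=proj("wrist",c2w(f[:3],[[-.172-f[3],.05,.09],[-.172-f[3],0,.09],[-.172-f[3],-.05,.09],[-.13,.15,.12],[-.13,-.15,.12]]),o)
for p in P: cv2.circle(im2,tuple(int(v) for v in p.round()),3,(0,0,255),1)
cv2.imwrite("pics/w2.png",im2)
E
```

```text
t 3.4 pos [ 0.5281 -0.0216  0.1815] rot [-90.    0.2  13.2] q [-32.   5.  33. 104.  -3.  71.  15.] F [-1.3  0.1 -0.7]
shift [1.800e+00 1.105e+02 1.000e-01] turn [-0.   0.6 -0.2]
```

View pics/w2.png

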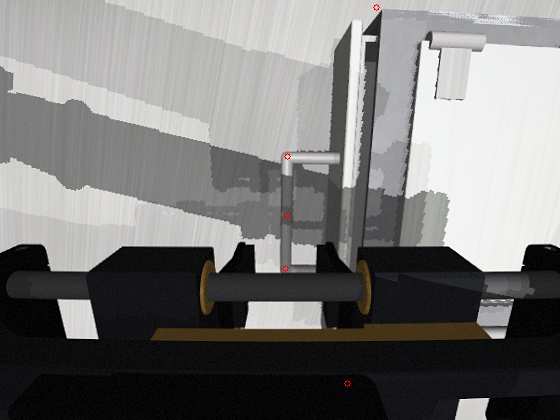

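carry_out(targets=[[[2,20,0],[0,0.5,0]],[[0,30,0],[0,0,0]],[[0,30,0],[0,0,0]],[[0,20,0],[0,0,0]],[[0,10,0],[0,0,0]],[[0,0,0],[0,0,0]],[[0,0,0],[0,0,0]]])

```text
time_s: 4.15
tool_pos: [0.5326, -0.0202, 0.0748]
tool_rot: [-90.0, -0.1, 12.7]
force: [0.5, 0.2, -0.1]
grip_width: 0.0348
```

```bash
python3 - <<'E'
from h import *
f=np.load("fit.npy")
g=c2w(f[:3],[-.172-f[3],0,.071])[0]
dl(g,[-90,0,12.6])
im=env.read_camera("scene");im2=cv2.resize(im[135:335,150:450,::-1],None,fx=2.6,fy=2.6)
cv2.imwrite("pics/s3.png",im2)
E
```

```text
t 4.15 pos [ 0.5326 -0.0202  0.0748] rot [-90.   -0.1  12.7] q [-30.  12.  33. 111.  -8.  59.  19.] F [ 0.5  0.2 -0.1]
shift [-3.4  3.8 -0.2] turn [0.  0.1 0.1]
```

View pics/s3.png

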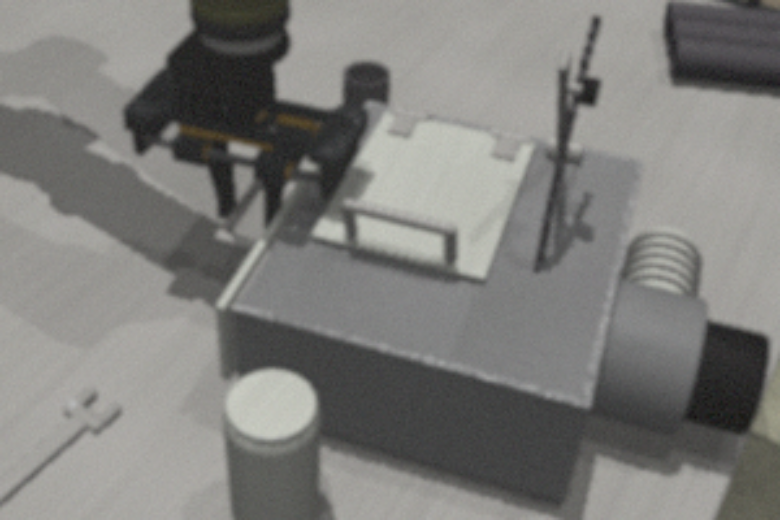

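The scene picture shows the fingers straddling the drawer bar at about (245,210) in the crop. Closing now.

carry_out(targets=[[[-3,2,0],[0,0,0]],[[0,0,0],[0,0,0]],[[0,0,0],[0,0,0]],[[0,0,0],[0,0,0]],[[0,0,0],[0,0,0]]], jaw=0, squeeze=30)

```text
time_s: 4.7
tool_pos: [0.5288, -0.0212, 0.0718]
tool_rot: [-90.0, -0.0, 12.6]
force: [-0.1, 0.7, 1.4]
grip_width: 0.0094
```

carry_out(targets=[[[-5,0,0],[0,0,0]],[[-10,0,0],[0,0,0]],[[-10,0,0],[0,0,0]],[[-10,0,0],[0,0,0]],[[-10,0,0],[0,0,0]],[[-10,0,0],[0,0,0]],[[-10,0,0],[0,0,0]],[[-8,0,0],[0,0,0]],[[0,0,0],[0,0,0]]])

```text
time_s: 5.6
tool_pos: [0.4556, -0.0371, 0.0718]
tool_rot: [-89.9, 0.1, 12.6]
force: [-2.0, 1.6, 6.0]
grip_width: 0.0091
```

```bash
python3 - <<'E'
from h import *
f=np.load("fit.npy")
g=c2w(f[:3],[-.172-.1,0,.071])[0]
dl(g,[-90,0,12.6])
E
```

```text
t 5.6 pos [ 0.4556 -0.0371  0.0718] rot [-89.9   0.1  12.6] q [-31.   2.  34. 121.  -2.  57.  16.] F [-2.   1.6  6. ]
shift [-9.2  0.8 -0.5] turn [-0.1  0.  -0.1]
```

carry_out(targets=[[[-4,0,0],[0,0,0]],[[-3,0,0],[0,0,0]],[[0,0,0],[0,0,0]]])

```text
time_s: 5.9
tool_pos: [0.4499, -0.0384, 0.0717]
tool_rot: [-89.9, 0.0, 12.6]
force: [-0.5, 4.0, 6.9]
grip_width: 0.009
```

carry_out(targets=[[[-2,0,0],[0,0,0]],[[-2,0,0],[0,0,0]],[[0,0,0],[0,0,0]]])

```text
time_s: 6.2
tool_pos: [0.4464, -0.0392, 0.0717]
tool_rot: [-90.0, 0.0, 12.6]
force: [-0.9, 4.3, 6.0]
grip_width: 0.0089
```

carry_out(targets=[[[-2,0,0],[0,0,0]],[[-2,0,0],[0,0,0]],[[0,0,0],[0,0,0]]])

```text
time_s: 6.5
tool_pos: [0.4425, -0.0401, 0.0717]
tool_rot: [-90.0, 0.0, 12.6]
force: [-0.2, 3.8, 7.0]
grip_width: 0.0088
```

carry_out(targets=[[[-2,0,0],[0,0,0]],[[-2,0,0],[0,0,0]],[[0,0,0],[0,0,0]]])

```text
time_s: 6.8
tool_pos: [0.4397, -0.0407, 0.0718]
tool_rot: [-90.0, -0.1, 12.6]
force: [2.7, 5.3, 2.6]
grip_width: 0.0091
```

carry_out(targets=[[[-2,0,0],[0,0,0]],[[-2,0,0],[0,0,0]],[[0,0,0],[0,0,0]]])

```text
time_s: 7.1
tool_pos: [0.4397, -0.0407, 0.0719]
tool_rot: [-90.1, -0.7, 12.7]
force: [15.6, 7.4, -11.6]
grip_width: 0.0086
```

carry_out(targets=[[[-2,0,0],[0,0,0]],[[-2,0,0],[0,0,0]],[[0,0,0],[0,0,0]],[[0,0,0],[0,0,0]]])

```text
time_s: 7.5
tool_pos: [0.4398, -0.0408, 0.072]
tool_rot: [-90.2, -1.2, 12.7]
force: [28.2, 9.3, -25.0]
grip_width: 0.0087
```

Hard stop reached (force jumps, tool stands still). Relax and release.

carry_out(targets=[[[3,0,0],[0,0,0]],[[3,0,0],[0,0,0]],[[1,0,0],[0,0,0]],[[0,0,0],[0,0,0]]])

```text
time_s: 7.9
tool_pos: [0.4397, -0.0407, 0.0718]
tool_rot: [-90.0, -0.2, 12.7]
force: [5.7, 4.8, 0.4]
grip_width: 0.0089
```

carry_out(targets=[[[0,0,0],[0,0,0]],[[0,0,0],[0,0,0]],[[0,0,0],[0,0,0]],[[0,0,0],[0,0,0]],[[0,0,0],[0,0,0]]], jaw=0.4)

```text
time_s: 8.4
tool_pos: [0.4374, -0.042, 0.0712]
tool_rot: [-90.0, 0.1, 12.6]
force: [0.2, -0.1, 0.2]
grip_width: 0.0335
```

carry_out(targets=[[[0,-20,0],[0,0,0]],[[0,-40,0],[0,0,0]],[[0,-40,0],[0,0,0]],[[0,-40,0],[0,0,0]],[[0,-40,0],[0,0,0]],[[0,0,0],[0,0,0]]], jaw=0.6)

```text
time_s: 9.0
tool_pos: [0.4409, -0.0418, 0.2569]
tool_rot: [-90.0, -0.6, 12.6]
force: [0.7, 0.1, -0.1]
grip_width: 0.0521
```

```bash
python3 - <<'E'
from h import *
f=np.load("fit.npy")
g=c2w(f[:3],[-.038,-.06,.25])[0];print(g)
dl(g,[-90,0,102.6])
im=env.read_camera("top");cv2.imwrite("pics/t4.png",cv2.resize(im[50:310,150:420,::-1],None,fx=2.3,fy=2.3,interpolation=cv2.INTER_CUBIC))
E
```

```text
[ 0.68822431 -0.047166    0.25      ]
t 9.0 pos [ 0.4409 -0.0418  0.2569] rot [-90.   -0.6  12.6] q [-32. -11.  30. 109.   6.  80.   9.] F [ 0.7  0.1 -0.1]
shift [240.1   9.2 -59.2] turn [  0.5 -90.    0.4]
```

View pics/t4.png

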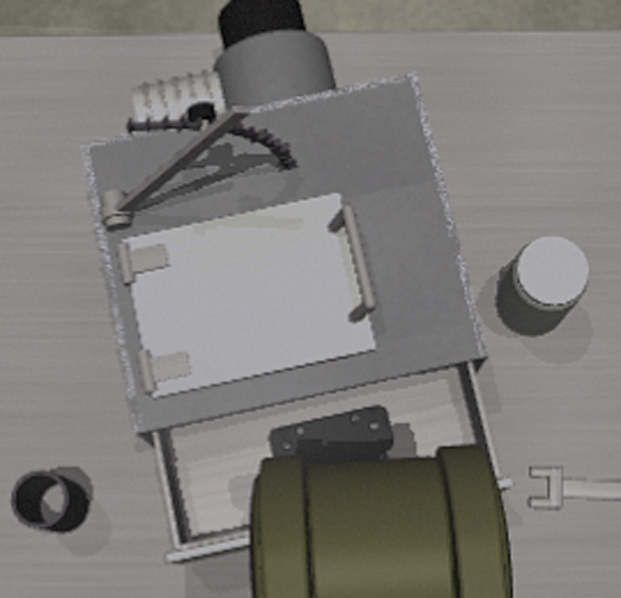

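carry_out(targets=[[[0,0,0],[0,-7.5,0]],[[0,0,0],[0,-7.5,0]],[[0,0,0],[0,-7.5,0]],[[0,0,0],[0,-7.5,0]],[[0,0,0],[0,-7.5,0]],[[0,0,0],[0,-7.5,0]],[[0,0,0],[0,-7.5,0]],[[0,0,0],[0,-7.5,0]],[[0,0,0],[0,-7.5,0]],[[0,0,0],[0,-7.5,0]],[[0,0,0],[0,-7.5,0]],[[0,0,0],[0,-7.5,0]]])

```text
time_s: 10.25
tool_pos: [0.437, -0.0417, 0.25]
tool_rot: [-89.8, 0.0, 102.9]
force: [0.4, -0.1, -0.6]
grip_width: 0.0523
```

carry_out(targets=[[[-10,0,-30],[0,0,0]],[[-10,0,-30],[0,0,0]],[[-10,0,-30],[0,0,0]],[[-10,0,-30],[0,0,0]],[[0,0,0],[0,0,0]]])

```text
time_s: 10.75
tool_pos: [0.5655, -0.0543, 0.2483]
tool_rot: [-89.7, 0.3, 102.6]
force: [-1.0, 0.3, -0.2]
grip_width: 0.0522
```

```bash
python3 - <<'E'
from h import *
f=np.load("fit.npy")
g=c2w(f[:3],[-.038,-.06,.25])[0];print(g)
dl(g,[-90,0,102.6])
o=env.get_obs();im=env.read_camera("wrist");cv2.imwrite("pics/w5.png",im[:,:,::-1])
np.save("w5.npy",np.r_[o["tool_pos"],o["tool_rot"]])
t=armpt(.058,.2,0,f[4])
print(proj("wrist",c2w(f[:3],[[-.075,-.06,.166],[.005,-.06,.166],t,[.058,.13,.126]]),o).round(0))
E
```

```text
[ 0.68822431 -0.047166    0.25      ]
t 10.75 pos [ 0.5655 -0.0543  0.2483] rot [-89.7   0.3 102.6] q [-41.  10.  49.  94.  -7.  80. 112.] F [-1.   0.3 -0.2]
shift [ -19.9   -2.2 -121.3] turn [-0.3  0.  -0.3]
[[264. 307.]
 [266. 378.]
 [354. 566.]
 [432. 387.]]
```

View pics/w5.png

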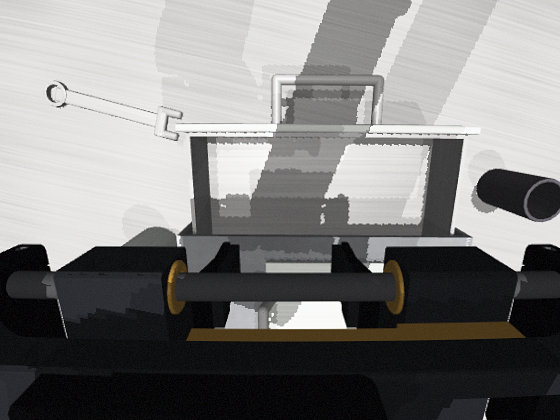

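```bash
python3 - <<'E'
from h import *
f=np.load("fit.npy");w=np.load("w5.npy");o=dict(tool_pos=w[:3],tool_rot=w[3:])
for d in (.1,.107): print(d,proj("wrist",c2w(f[:3],[[-.172-d,.05,.09],[-.172-d,-.05,.09],[-.13,.15,.12],[-.13,-.15,.12],[-.13-d,.146,.12],[-.13-d,-.146,.12]]),o).round(0).tolist())
E
```

```text
0.1 [[378.0, 87.0], [277.0, 86.0], [474.0, 233.0], [177.0, 233.0], [486.0, 132.0], [172.0, 131.0]]
0.107 [[379.0, 79.0], [277.0, 79.0], [474.0, 233.0], [177.0, 233.0], [487.0, 124.0], [172.0, 123.0]]
```

carry_out(targets=[[[-5,0,-30],[0,0,0]],[[-5,0,-30],[0,0,0]],[[-5,0,-30],[0,0,0]],[[-5,0,-30],[0,0,0]],[[0,0,0],[0,0,0]],[[0,30,0],[0,0,0]],[[0,20,0],[0,0,0]],[[0,0,0],[0,0,0]]])

```text
time_s: 11.6
tool_pos: [0.6817, -0.0475, 0.1984]
tool_rot: [-89.6, -0.2, 102.6]
force: [0.1, 0.7, -0.3]
grip_width: 0.0525
```

```bash
python3 - <<'E'
from h import *
f=np.load("fit.npy")
g=c2w(f[:3],[-.038,-.06,.147])[0];print(g)
dl(g,[-90,0,102.6])
im=env.read_camera("scene");cv2.imwrite("pics/s6.png",cv2.resize(im[100:335,170:450,::-1],None,fx=2.5,fy=2.5,interpolation=cv2.INTER_CUBIC))
im=env.read_camera("wrist");cv2.imwrite("pics/w6.png",im[:,:,::-1])
E
```

```text
[ 0.68822431 -0.047166    0.147     ]
t 11.6 pos [ 0.6817 -0.0475  0.1984] rot [-89.6  -0.2 102.6] q [-31.  29.  46.  81. -21.  80. 119.] F [ 0.1  0.7 -0.3]
shift [-1.2 51.4 -6.7] turn [-0.4 -0.   0.2]
```

View pics/s6.png

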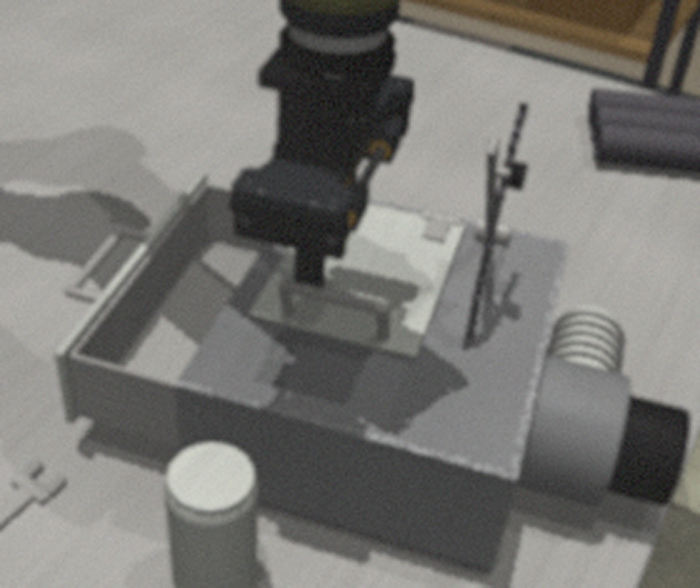

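View pics/w6.png

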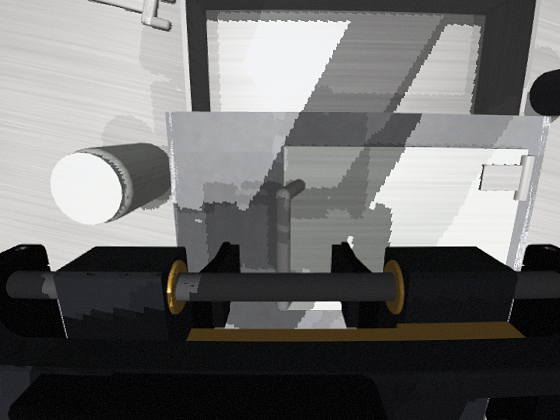

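carry_out(targets=[[[-1,15,-6],[0,0,0]],[[0,20,0],[0,0,0]],[[0,14,0],[0,0,0]],[[0,0,0],[0,0,0]],[[0,0,0],[0,0,0]]])

```text
time_s: 12.2
tool_pos: [0.6915, -0.0474, 0.1527]
tool_rot: [-90.0, 0.0, 102.6]
force: [0.6, 0.3, 0.7]
grip_width: 0.0521
```

carry_out(targets=[[[0,0,0],[0,0,0]],[[0,0,0],[0,0,0]],[[0,0,0],[0,0,0]],[[0,0,0],[0,0,0]],[[0,0,0],[0,0,0]],[[0,0,0],[0,0,0]]], jaw=0, squeeze=40)

```text
time_s: 12.8
tool_pos: [0.6914, -0.0473, 0.1526]
tool_rot: [-90.0, -0.0, 102.6]
force: [0.1, 0.3, 0.3]
grip_width: 0.0121
```

```bash
python3 - <<'E'
from h import *
f=np.load("fit.npy")
g=c2w(f[:3],[-.038,-.06,.147])[0];print(g)
dl(g,[-90,0,102.6])
im=env.read_camera("wrist");cv2.imwrite("pics/w7.png",im[:,:,::-1])
E
```

```text
[ 0.68822431 -0.047166    0.147     ]
t 12.8 pos [ 0.6914 -0.0473  0.1526] rot [-90.   -0.  102.6] q [-30.  31.  45.  83. -23.  75. 120.] F [0.1 0.3 0.3]
shift [0.8 5.6 3. ] turn [0. 0. 0.]
```

View pics/w7.png

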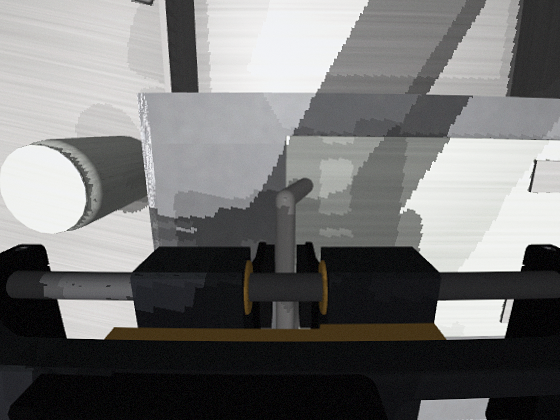

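carry_out(targets=[[[0,0,0],[0,0,0]],[[0,0,0],[0,0,0]],[[0,3,0],[0,0,0]],[[0,2,0],[0,0,0]],[[0,0,0],[0,0,0]]], jaw=0.3)

```text
time_s: 13.35
tool_pos: [0.691, -0.0472, 0.147]
tool_rot: [-90.0, -0.0, 102.6]
force: [-0.1, 0.3, 0.9]
grip_width: 0.0255
```

carry_out(targets=[[[0,0,0],[0,0,0]],[[0,0,0],[0,0,0]],[[0,0,0],[0,0,0]],[[0,0,0],[0,0,0]],[[0,0,0],[0,0,0]],[[0,0,0],[0,0,0]]], jaw=0, squeeze=40)

```text
time_s: 13.95
tool_pos: [0.6914, -0.0475, 0.1477]
tool_rot: [-90.0, 0.0, 102.6]
force: [-0.3, -0.5, 0.3]
grip_width: 0.0084
```

carry_out(targets=[[[2.2,-9.5,0],[0,0,0]],[[2.7,-9.3,0],[0,0,0]],[[3.2,-9.2,0],[0,0,0]],[[3.6,-9,0],[0,0,0]],[[4.1,-8.8,0],[0,0,0]],[[4.5,-8.6,0],[0,0,0]],[[4.9,-8.4,0],[0,0,0]],[[5.4,-8.1,0],[0,0,0]]])

```text
time_s: 14.75
tool_pos: [0.685, -0.0179, 0.2197]
tool_rot: [-90.1, 0.1, 102.6]
force: [3.4, -3.9, -1.5]
grip_width: 0.0086
```

carry_out(targets=[[[5.8,-7.8,0],[0,0,0]],[[6.1,-7.6,0],[0,0,0]],[[6.5,-7.2,0],[0,0,0]],[[6.8,-6.9,0],[0,0,0]],[[7.2,-6.5,0],[0,0,0]],[[7.5,-6.2,0],[0,0,0]],[[7.8,-5.8,0],[0,0,0]],[[0,0,0],[0,0,0]]])

```text
time_s: 15.55
tool_pos: [0.6748, 0.0285, 0.2692]
tool_rot: [-90.2, 0.1, 102.6]
force: [3.3, -4.5, 2.6]
grip_width: 0.0089
```

```bash
python3 - <<'E'
from h import *
f=np.load("fit.npy")
o=env.get_obs();c,s=np.cos(f[2]),np.sin(f[2])
d=o["tool_pos"]-[.6914,-.0475,.1477];dy=-s*d[0]+c*d[1];dx=c*d[0]+s*d[1];dz=d[2]
y0,z0=-.19,.04;v=np.array([y0+dy,z0+dz]);print("dx",dx,"r",np.hypot(*v),"a",np.arctan2(v[1],-v[0])-np.arctan2(z0,.19))
for n,b in (("top",(70,270,150,420)),("scene",(80,315,200,460))):
    im=env.read_camera(n);np.save(n+"8.npy",im);cv2.imwrite(f"pics/{n}8.png",cv2.resize(im[b[0]:b[1],b[2]:b[3],::-1],None,fx=2.5,fy=2.5,interpolation=cv2.INTER_CUBIC))
E
```

```text
dx 0.000403057320029529 r 0.19661983960015 a 0.7560847997736921
```

View pics/top8.png

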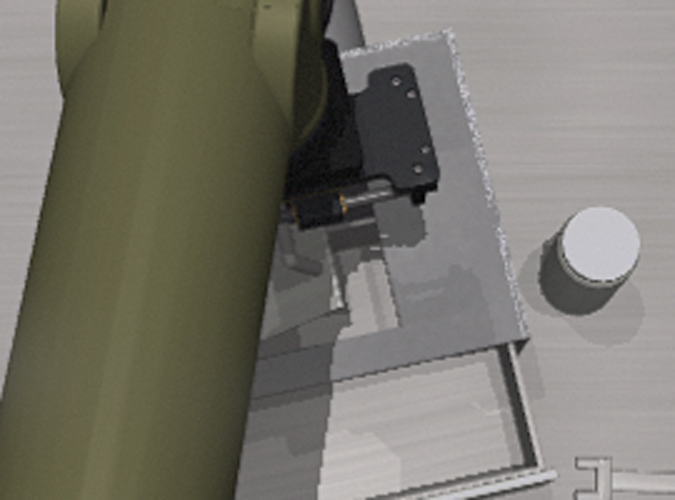

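View pics/scene8.png

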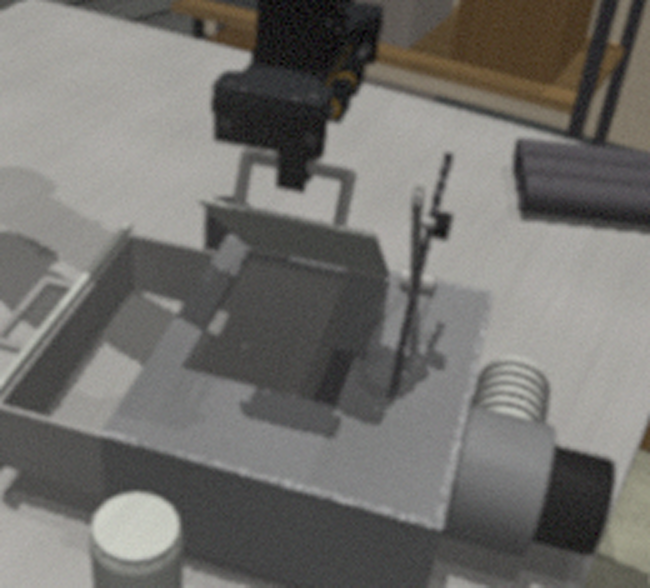

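```bash
python3 - <<'E'
from h import *
f=np.load("fit.npy")
out=[]
for n,b,s in (("top",(85,155,185,285),4),("scene",(130,240,340,400),5)):
    im=cv2.imread(f"pics/{n}0.png")[b[0]:b[1],b[2]:b[3]]
    big=cv2.resize(im,None,fx=s,fy=s,interpolation=cv2.INTER_CUBIC);big=cv2.convertScaleAbs(big,alpha=1.3)
    clean=big.copy()
    for a,col in ((.85,(0,0,255)),(.9,(0,255,0)),(.95,(255,0,0))):
        p=(proj(n,c2w(f[:3],[armpt(.058,.01,0,a),armpt(.058,.2,0,a)]))-[b[2],b[0]]+.5)*s
        cv2.line(big,tuple(int(v) for v in p[0]),tuple(int(v) for v in p[1]),col,1,cv2.LINE_AA)
    cv2.imwrite(f"pics/mk_{n}.png",np.hstack([clean,big]))
E
```

```text
(no output)
```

View pics/mk_top.png

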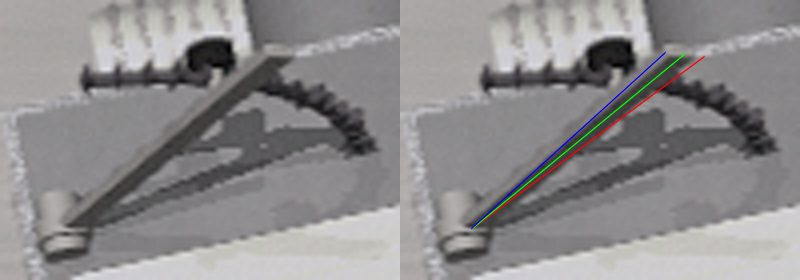

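View pics/mk_scene.png

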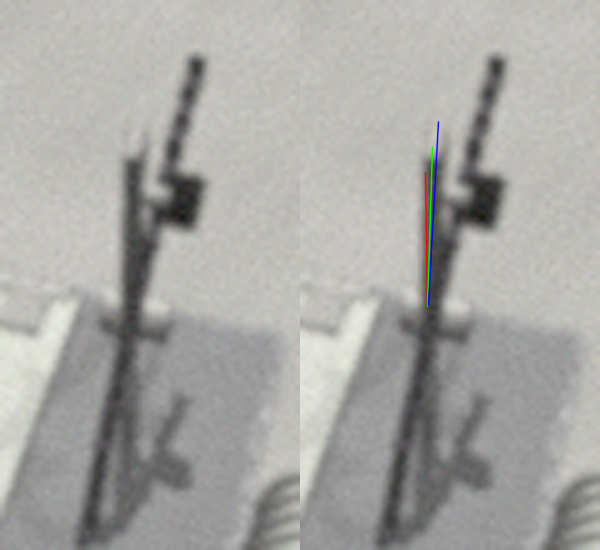

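carry_out(targets=[[[4,-2.8,0],[0,0,0]],[[6.2,-4,0],[0,0,0]],[[6.2,-3.7,0],[0,0,0]],[[6.2,-3.3,0],[0,0,0]],[[3.5,-1.5,0],[0,0,0]],[[0,0,0],[0,0,0]],[[0,0,0],[0,0,0]]])

```text
time_s: 16.35
tool_pos: [0.6697, 0.052, 0.2844]
tool_rot: [-90.2, 0.2, 102.5]
force: [3.8, -5.3, 5.3]
grip_width: 0.0088
```

```bash
cat > chk.py <<'E'
from h import *
import sys
k=sys.argv[1]
f=np.load("fit.npy")
o=env.get_obs();c,s=np.cos(f[2]),np.sin(f[2])
d=o["tool_pos"]-[.6914,-.0475,.1477];dy=-s*d[0]+c*d[1];dx=c*d[0]+s*d[1];dz=d[2]
v=np.array([-.19+dy,.04+dz]);A=np.arctan2(v[1],-v[0])-np.arctan2(.04,.19);print("r",np.hypot(*v),"a",A,o["force"].round(1))
im=env.read_camera("scene")[:,:,::-1];b=(110,240,260,400);s=5
cv2.imwrite(f"pics/full{k}.png",im)
cl=cv2.convertScaleAbs(cv2.resize(im[b[0]:b[1],b[2]:b[3]],None,fx=s,fy=s,interpolation=cv2.INTER_CUBIC),alpha=1.3)
cv2.imwrite(f"pics/c{k}.png",cl)
for a,col in ((A-.05,(0,0,255)),(A,(0,255,0)),(A+.05,(255,0,0))):
    for x,h,L in ((.035,-.002,.2),(.058,0,.2)):
        p=(proj("scene",c2w(f[:3],[armpt(x,.01,h,a),armpt(x,L,h,a)]))-[b[2],b[0]]+.5)*s
        cv2.line(cl,tuple(int(v) for v in p[0]),tuple(int(v) for v in p[1]),col,1,cv2.LINE_AA)
    p=(proj("scene",c2w(f[:3],[armpt(-.105,.2,0,a),armpt(.035,.2,0,a)]))-[b[2],b[0]]+.5)*s
    cv2.line(cl,tuple(int(v) for v in p[0]),tuple(int(v) for v in p[1]),col,1,cv2.LINE_AA)
cv2.imwrite(f"pics/o{k}.png",cl)
E
python3 chk.py 9
```

```text
r 0.19741322024247243 a 0.9006010460005969 [ 3.8 -5.3  5.3]
```

View pics/c9.png

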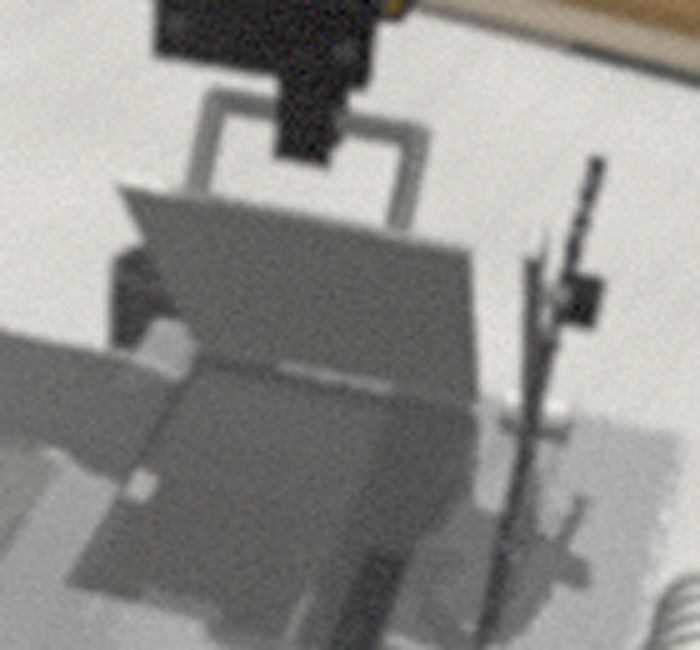

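View pics/o9.png

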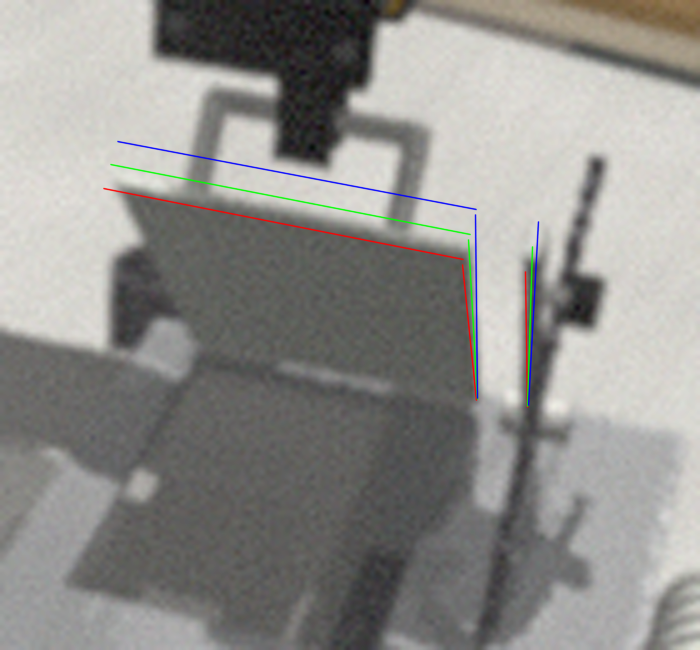

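```bash
python3 - <<'E'
from h import *
f=np.load("fit.npy")
for a in (.88,.90,.92,.94):
  X=c2w(f[:3],[armpt(.058,.2,-.007,a),armpt(.058,.2,.007,a),armpt(.058,.01,-.007,a),armpt(.058,.01,.007,a)])
  print(a,((proj("scene",X)-[260,110]+.5)*5).round(0).tolist(),((proj("top",X)-[185,85]+.5)*4).round(0).tolist())
from scipy.optimize import least_squares
i=cv2.imread("pics/full9.png")
a=i[145:205,345:385];b=cv2.imread("pics/top0.png")[88:150,190:265]
A=cv2.resize(a,None,fx=10,fy=10,interpolation=cv2.INTER_CUBIC);cv2.imwrite("pics/za.png",cv2.convertScaleAbs(A[:600],alpha=1.3))
B=cv2.resize(b,None,fx=9,fy=9,interpolation=cv2.INTER_CUBIC);cv2.imwrite("pics/zb.png",cv2.convertScaleAbs(B,alpha=1.4))
E
```

```text
0.88 [[525.0, 275.0], [534.0, 239.0], [524.0, 421.0], [531.0, 392.0]] [[307.0, 56.0], [280.0, 53.0], [85.0, 229.0], [60.0, 228.0]]
0.9 [[528.0, 264.0], [537.0, 229.0], [524.0, 420.0], [531.0, 392.0]] [[299.0, 55.0], [272.0, 53.0], [85.0, 229.0], [59.0, 228.0]]
0.92 [[530.0, 254.0], [539.0, 219.0], [524.0, 420.0], [532.0, 392.0]] [[292.0, 54.0], [264.0, 52.0], [84.0, 228.0], [59.0, 228.0]]
0.94 [[533.0, 244.0], [542.0, 210.0], [525.0, 419.0], [532.0, 391.0]] [[284.0, 54.0], [256.0, 52.0], [84.0, 228.0], [58.0, 228.0]]
```

View pics/za.png

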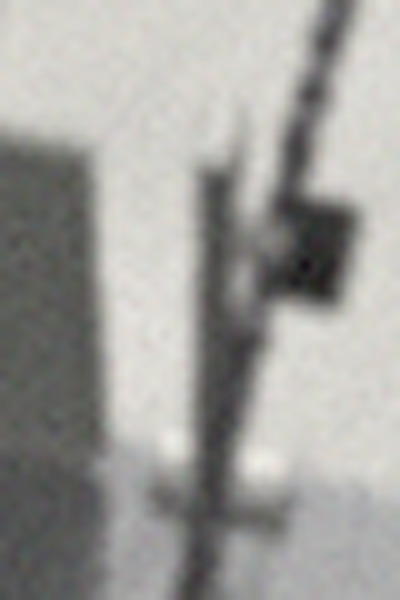

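View pics/zb.png

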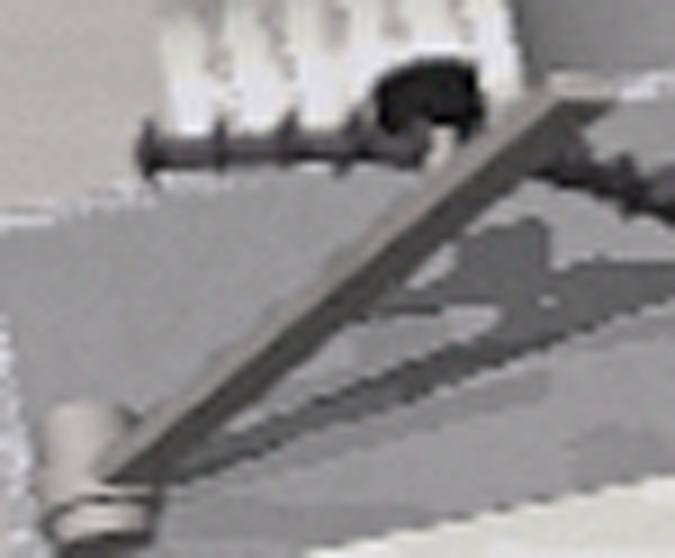

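```bash
python3 - <<'E'
from h import *
f=np.load("fit.npy")
print("obs",zt((375,396)),zt((341,239)),zt((121,284)),zt((155,441)))
for L in (.19,.195,.2):print(L,proj("top",c2w(f[:3],[armpt(-.105,L,.002,0),armpt(.035,L,.002,0),armpt(.035,L-.19,.002,0),armpt(-.105,L-.19,.002,0)])).round(1).tolist())
print("scene obs",zs((150,276)),zs((349,324)),zs((407,163)))
for L in (.19,.195,.2):print(L,proj("scene",c2w(f[:3],[armpt(-.105,L,.002,0),armpt(.035,L,.002,0),armpt(.035,L-.19,.002,0)])).round(1).tolist())
im=cv2.imread("pics/full9.png")[120:210,275:375];cv2.imwrite("pics/zc.png",cv2.convertScaleAbs(cv2.resize(im,None,fx=6.5,fy=6.5,interpolation=cv2.INTER_CUBIC),alpha=1.3))
E
```

```text
obs [312.76086957 201.89130435] [297.97826087 133.63043478] [202.32608696 153.19565217] [217.10869565 221.45652174]
0.19 [[313.6, 201.4], [297.1, 133.1], [202.1, 154.2], [216.0, 223.3]]
0.195 [[316.1, 200.9], [299.6, 132.5], [204.6, 153.6], [218.6, 222.8]]
0.2 [[318.7, 200.3], [302.1, 132.0], [207.1, 153.1], [221.1, 222.2]]
scene obs [269.66666667 226.66666667] [336.         242.66666667] [355.33333333 189.        ]
0.19 [[269.1, 224.6], [336.1, 241.4], [355.3, 189.2]]
0.195 [[268.2, 226.1], [335.4, 243.0], [354.9, 190.4]]
0.2 [[267.3, 227.6], [334.8, 244.7], [354.5, 191.6]]
```

View pics/zc.png

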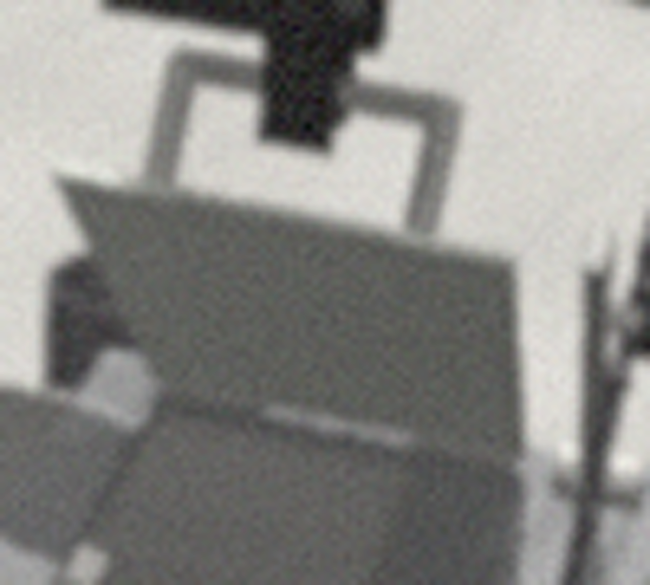

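```bash
python3 - <<'E'
from h import *
f=np.load("fit.npy")
z=lambda p:((np.array(p)+.5)/6.5-.5+[275,120]).round(1)
print("obs",z((513,262)),z((70,187)),z((521,462)),"bar",z((183,66)),z((448,108)),"mark",z((595,270)))
for a in (.86,.88,.9,.92):
  print(a,proj("scene",c2w(f[:3],[armpt(.035,.19,-.002,a),armpt(-.105,.19,-.002,a),armpt(.035,0,-.002,a),armpt(-.075,.19,.04,a),armpt(.005,.19,.04,a),armpt(.058,.2,-.007,a)])).round(1).tolist())
E
```

```text
obs [353.5 159.9] [285.3 148.3] [354.7 190.7] bar [302.7 129.7] [343.5 136.2] mark [366.1 161.1]
0.86 [[352.4, 163.3], [281.2, 149.2], [355.0, 190.7], [301.6, 132.1], [342.0, 139.5], [364.0, 166.5]]
0.88 [[352.9, 161.4], [281.8, 147.4], [355.0, 190.7], [302.2, 130.5], [342.5, 137.8], [364.5, 164.4]]
0.9 [[353.4, 159.5], [282.3, 145.6], [355.0, 190.7], [302.8, 128.9], [343.0, 136.2], [365.1, 162.4]]
0.92 [[353.8, 157.6], [282.8, 143.9], [355.0, 190.7], [303.4, 127.4], [343.5, 134.6], [365.6, 160.3]]
```

carry_out(targets=[[[1.5,-0.8,0],[0,0,0]],[[1.5,-0.7,0],[0,0,0]],[[0,0,0],[0,0,0]],[[0,0,0],[0,0,0]],[[0,0,0],[0,0,0]]])

```text
time_s: 16.9
tool_pos: [0.6691, 0.0548, 0.2858]
tool_rot: [-90.2, 0.2, 102.5]
force: [4.5, -5.3, 4.5]
grip_width: 0.0085
```

```bash
python3 chk.py 10; python3 - <<'E'
import cv2
im=cv2.imread("pics/full10.png")[120:210,275:375];cv2.imwrite("pics/zd.png",cv2.convertScaleAbs(cv2.resize(im,None,fx=6.5,fy=6.5,interpolation=cv2.INTER_CUBIC),alpha=1.3))
E
```

```text
r 0.19745944833203616 a 0.9165235724343457 [ 4.5 -5.3  4.5]
```

View pics/zd.png

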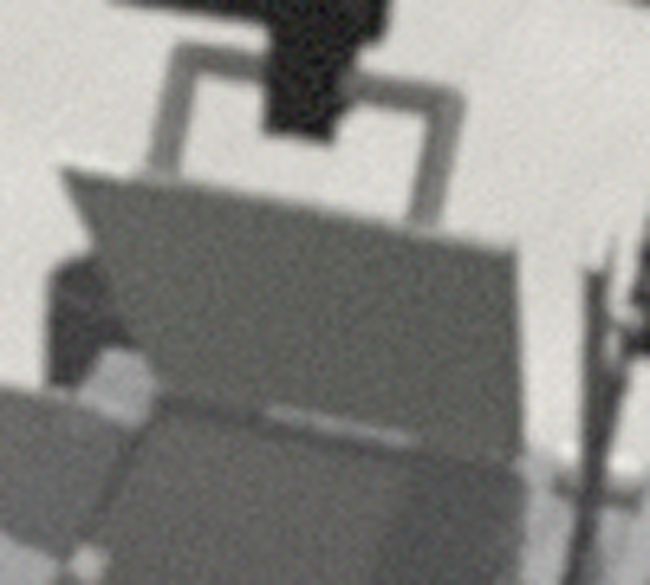

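View pics/full10.png

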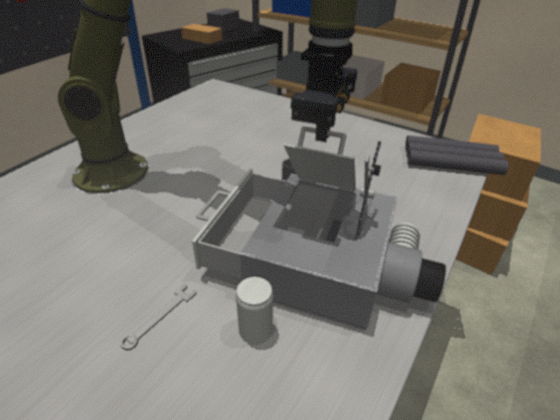

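carry_out(targets=[[[0,0,0],[0,0,0]],[[0,0,0],[0,0,0]],[[0,0,0],[0,0,0]],[[0,0,0],[0,0,0]],[[0,0,0],[0,0,0]],[[0,0,0],[0,0,0]]])

```text
time_s: 17.55
tool_pos: [0.6691, 0.0548, 0.2857]
tool_rot: [-90.2, 0.2, 102.5]
force: [5.6, -4.5, 5.2]
grip_width: 0.0086
```

```bash
python3 chk.py 11; python3 -c "
from cell import env
print(env.get_obs()['joint_velocities'].round(2)); print(env.sign_off())"
```

```text
r 0.19743547911441664 a 0.9163384735945597 [ 5.6 -4.5  5.2]
[ 0.01  0.02  0.07  0.01  0.09 -0.02  0.14]
the job is handed in; nothing more can be done
None
```

The job is handed in at about 17.6 s: drawer pulled to its stop first with the flap shut, then the flap lifted by its bar to the reference arm's angle and held there.

- **Drawer:** I pulled until the tool stopped moving and the pull had risen to about 28 N, then released it. The scene picture taken just before hand-in still shows it out.
- **Flap and reference arm:** I read the arm at about 0.91 rad from the scene and top pictures. The flap's free corner in the scene picture gives about 0.914 rad, and the tool position gives 0.916 rad. Half a second later the tool had not moved, with about 9 N at the wrist and the bar in the grip.
- **Bystanders:** the can and wrench look unmoved in the last scene picture. The tube is mostly hidden by the flap there, and it looked unmoved in the top picture taken before the lift.

Some readings disagreed:
- The drawer bar's stop came about 7 mm further out than my initial fit predicted, which I put down to the drawer front standing proud of the case.
- The radius from hinge to bar worked out from the tool position is about 3 mm too large, which could put the tool-based angle about 0.01 rad too high.
- The base of the arm in the top picture sits about 2 pixels off my model. I put the arm angle at no better than about ±0.015 rad, and read from its slope alone it could be nearer 0.93.
- The flap's left corner, read on the previous picture, gave a value about 0.02 rad lower than the other points.

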